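# Sieve the small lids out of the mixed jar lids

### The job

Small jar lids have got mixed up with the large ones in the basket sieve under the wire shelf. Take the sieve out, hold it roughly level over the metal catch tray and shake it side to side until every small lid has fallen through into the tray and only the large ones are left in it, then put the sieve, with the large lids, back square on its base board under the shelf and let go. Do not touch the lids with the gripper, do not push against the rack, and leave the jars standing where they are.

Things in the scene. Friction and masses are not known exactly. Their poses are not given: they have to be found in the camera images.
- sieve: loose steel sieve, 142 mm (x) by 214 mm (y), rim 40 mm high, 3 mm thick; 0.22 to 0.35 kg. Origin: centre of its underside, z up; x points away from the robot (to within 27 degrees). Small lids start lying on the floor's webs: carry it smoothly, so that they stay there until it is over the tray; they slide only at a brisk shake
- sieve_grip (a point): centre of the sieve's handle grip, 105 mm above its underside, over its middle: a straight level black bar along the sieve's x, 84 mm long, 16 mm wide, 22 mm tall, on two 8 mm legs from the near and far rim (in the plane y = 0). The shelf overhangs it: take it from the robot's side with the gripper tilted about 35 degrees from vertical, fingers pointing down and away from the robot
- rack: fixed wire rack: grey base board 200 mm (x) by 260 mm (y), 6 mm thick, centred on the origin, which lies on the counter; z up. 8 mm posts at x = -35 and +95 mm, y = -165 and +165 mm carry the shelf. Open towards the robot (its -x side). Rack and tray stand one to the left and one to the right, either way round
- rack_shelf (a point): middle of the near edge of the rack's level wire shelf, on its underside, 275 mm above the counter, at rack x = -39 mm, y = 0; the shelf runs from here 138 mm to +x and 169 mm to either side. Two jars are fixed on its top at rack x = +45 mm, y = about -120 and +120 mm, reaching 385 mm above the counter
- sieve_floor (a point): centre of the top of the sieve's floor, 4 mm above its underside. The flat floor has six 52 mm square openings, centres at x = -34 and +34 mm, y = -68, 0 and +68 mm; the webs between them are 16 mm wide, those along the rim 8 mm
- rack_home (a point): centre of the base board's top, 6 mm above the counter, where the sieve's origin belongs; the sieve stands square on the board, x axis along the rack's x axis. It starts within 23 mm and 9 degrees of this
- tray: fixed open aluminium catch tray, outside 200 mm (x) by 270 mm (y), 50 mm high, walls and floor 5 mm thick; origin at the centre of its underside on the counter, z up
- jar_front: bystander, to be left alone: filled amber glass jar with gold lid, 62 mm across, 100 mm tall, standing loose; origin at the centre of its underside; near the robot, between rack and tray
- jar_tray: bystander, to be left alone: filled amber glass jar with gold lid, 66 mm across, 110 mm tall, standing loose; origin at the centre of its underside; just in front of the tray, on the robot's side
- jar_back: bystander, to be left alone: filled amber glass jar with gold lid, 62 mm across, 100 mm tall, standing loose; origin at the centre of its underside; at the back, between rack and tray
- small_lid1_center (a point): small lid: solid gold-coloured metal jar lid, a disc 42 mm across and 11 mm thick, about 12 g, in the sieve at the start; this point is the disc's centre, its z axis is the disc's axis
- small_lid2_center (a point): small lid: solid gold-coloured metal jar lid, a disc 42 mm across and 11 mm thick, about 12 g, in the sieve at the start; this point is the disc's centre, its z axis is the disc's axis
- small_lid3_center (a point): small lid: solid gold-coloured metal jar lid, a disc 42 mm across and 11 mm thick, about 12 g, in the sieve at the start; this point is the disc's centre, its z axis is the disc's axis
- large_lid1_center (a point): large lid: solid gold-coloured metal jar lid, a disc 70 mm across and 13 mm thick, about 22 g, in the sieve at the start; this point is the disc's centre, its z axis is the disc's axis
- large_lid2_center (a point): large lid: solid gold-coloured metal jar lid, a disc 70 mm across and 13 mm thick, about 22 g, in the sieve at the start; this point is the disc's centre, its z axis is the disc's axis
There are look-alikes about, which are no part of the job. What is shaped like the part that bears large_lid1_center but red or turquoise is not meant.

How it is judged:
By the outcome, as a careful person would: the job done as asked, in the order asked, and still so for the second after the job is handed in, with the robot touching nothing.
It also fails if it takes over 72 s, if anything falls off the work surface, if the arm or the gripper's body presses on something with over 40 N, if the wrist force passes 120 N, or if a joint passes its speed limit or range.

### The arm

A 6-joint arm with a two-finger parallel gripper is mounted at the origin on the work surface. World frame = base frame: x ahead of the robot, y to its left, z up, the work surface at z = 0. Lengths are in m, angles in degrees, forces in N, time in s.
With the tool pointing down it reaches from about 0.225 to 0.875 m from the base axis. Payload 3.4 kg.
Tool frame: the origin (TCP) lies on the centre line of the jaws, within the pads' length; the fingertips stand 8 mm ahead of it and the grasp point (between the pads) lies 11 mm behind it; z points along the fingers, x is the direction in which the jaws open and shut, and the axes are right-handed (so a half turn about z gives the same grasp; the last joint's range is limited). The gripper opens to 85 mm and grips with 20 to 120 N. Pads are 22 mm wide; open, the fingers measure 114 mm over their backs; the gripper's body (76 mm by 85 mm) begins 54 mm behind the grasp point. The pads swing forward as they close: fully open they stand 13 mm farther back than shut.
Start: joints at [62.968, 15.808, 86.224, -0, 77.962, -6.933], TCP at [0.198, 0.54, 0.209] pointing down, gripper open.
Joint ranges: [-165.64, 165.64], [-43.16, 119.46], [12.63, 154.43], [-67.54, 247.53], [6.08, 155.33], [-154.97, 154.97]. Speed limits (degrees/s): [147.25, 147.25, 180, 180, 180, 180].

### API

Orientations are given as a 3x3 rotation matrix whose columns are the frame's x, y, z axes.
In Python, from workcell import r gives the robot as it stands. The module is installed in compiled form; this text tells all that it offers.
- The arm moves only by the tool servo_tool, never from a script. Its argument "increments" is text: rows parted by semicolons, each of 4 numbers parted by spaces: the shift along the tool's x, y, z in units of 25 mm (1.0 is 25 mm), then the turn about the tool's z in units of 5 degrees (1.0 is 5 degrees). A call has 1 to 12 rows; each row is the pose to reach, as a shift and turn from the pose commanded when the call began, along the tool's axes at that moment; what a row does not reach only later rows make up. A row lasts 1/8 s, in which the tool goes at most 62.5 mm and 10.7 degrees, less where a joint would pass 70% of its speed; a pose out of reach is approached as far as the arm can. A call with a gripper value outside its range is refused whole. "gripper" is the opening, from 0 (shut) to 1 (fully open), set as the call begins (left out, the last holds). The fingers move at their own pace and stop on an object; "grip_force" is the grip in N (left out, the last holds). Time passes only in rows, so rows that repeat a pose let the fingers close. It gives the time, the measured TCP pose, the force and the opening at its end, in the units of the state.
- r.get_obs(): the state, without advancing time (a new reading comes with each control period).
- r.snapshot(name): name is "scene" or "side" or "wrist"; returns (picture, depth): 420x560x3 uint8, blue, green, red; 420x560 float32, m along the optical axis (not along the pixel's ray), 0 where there is no reading.
- r.get_calibration(name): a dict with "fx", "fy", "cx", "cy" (pixels), "rvec" (rotation vector, rad) and "tvec" (3), from world to camera coordinates, as OpenCV has them. Camera axes: x right, y down, z forward; pixel columns grow to the right and rows downward; lengths in m; the calibration is good to about 2 mm. A picture is of the moment at which its call begins: read the wrist's pose just before it. get_calibration takes no time and is no camera call; for the wrist camera it gives the pose at the moment of the call.
- r.hand_in(): hands the job in, once; it reports no verdict.
The state is a dict: "clock": time; "qpos": joint angles; "joint_vel": joint speeds; "tau": joint torques, N m; "tool_pos": TCP position; "tool_rot": TCP orientation; "force": force on the tool from outside, world axes, zero at the start; "torque": the same for the moment, N m; "gripper_width": finger opening in m.
Only numpy, scipy, OpenCV 4.12 (cv2) and the standard library are available. Lean on these libraries where they do the work, as an engineer would, in place of code of your own. Each camera call takes 0.05 s, during which the arm holds its last target.

## Working session

There is one attempt and no reset: what is moved stays moved. The work goes in short steps, Python scripts to look and compute and a tool call to move; the robot and the scene stay as the last step left them, time stands still between calls to the robot, and variables do not carry over. Pictures are saved under pics/ and viewed, and the job is handed in when it is done.

Besides the shell and the picture viewer there is one more tool, called after "Request:" as name(argument=value, ...) on one line, values as JSON. servo_tool: Moves the arm, as the interface text tells. Its arguments: {"type":"object","properties":{"increments":{"type":"string"},"gripper":{"type":"number"},"grip_force":{"type":"number"}},"required":["increments"]}

```bash
mkdir -p pics; ls
python3 - <<'E'
from workcell import r
import cv2,numpy as np
o=r.get_obs()
for k in o: print(k,np.round(o[k],3).tolist())
for n in ("scene","side","wrist"):
    c=r.get_calibration(n);p,d=r.snapshot(n)
    cv2.imwrite(f"pics/{n}0.png",p);np.savez(f"pics/{n}0.npz",p=p,d=d,**{k:np.array(v) for k,v in c.items()})
    R=cv2.Rodrigues(np.array(c["rvec"],float))[0];print(n,c["fx"],c["cx"],c["cy"],"cam pos",-R.T@np.array(c["tvec"]).ravel(), "fwd",R[2])
E
```

```text
pics
clock 0.0
qpos [62.967, 15.847, 86.298, 0.001, 77.964, -6.935]
joint_vel [-0.035, 0.081, -0.007, 0.039, 0.074, -0.012]
tau [0.003, -41.678, -24.581, 0.0, 0.011, -0.0]
tool_pos [0.197, 0.539, 0.209]
tool_rot [[0.344, 0.939, -0.001], [0.939, -0.344, -0.002], [-0.002, -0.0, -1.0]]
force [0.464, -0.403, -0.048]
torque [0.016, -0.016, 0.021]
gripper_width 0.086
scene 500.67675002626413 286.1048234524916 216.4782403852514 cam pos [1.3258743  0.37900909 1.04059648] fwd [-0.62543152 -0.2755933  -0.72998886]
side 504.5509076491579 269.89653923669874 209.88365243737988 cam pos [0.21837369 0.86331982 1.0239553 ] fwd [ 0.30500867 -0.6583405  -0.68815514]
wrist 298.1561067301218 282.9696605642158 213.37453247606265 cam pos [0.13482461 0.56294442 0.37283159] fwd [ 0.25045354 -0.09490866 -0.96346529]
```

View pics/scene0.png

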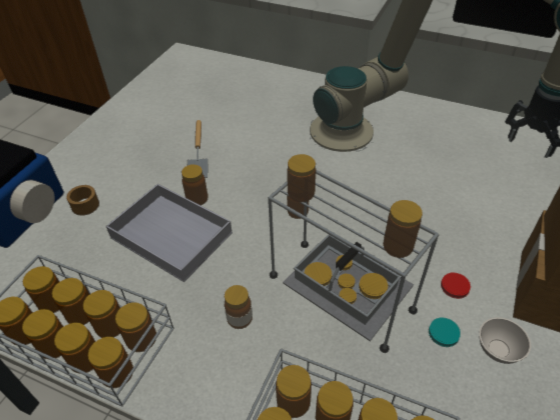

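View pics/side0.png

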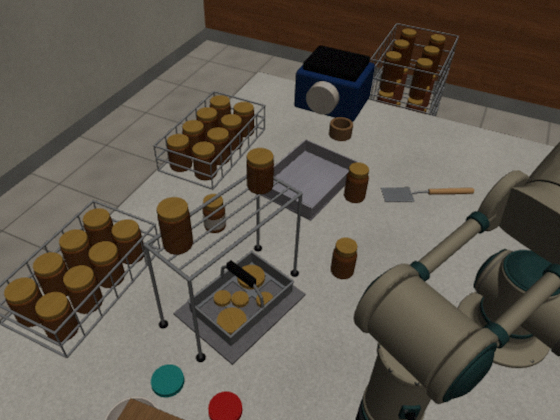

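View pics/wrist0.png

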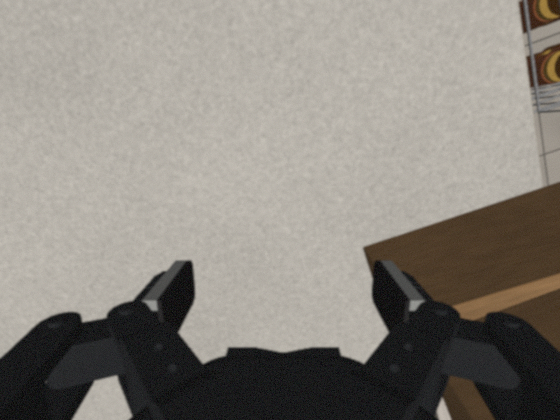

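```bash
cat > h.py <<'E'
import numpy as np,cv2
def cloud(n):
    z=np.load(f"pics/{n}.npz");d=z["d"];R=cv2.Rodrigues(z["rvec"].astype(float))[0];t=z["tvec"].ravel()
    v,u=np.mgrid[0:d.shape[0],0:d.shape[1]]
    c=np.stack([(u-z["cx"])/z["fx"]*d,(v-z["cy"])/z["fy"]*d,d],-1)
    w=(c-t)@R
    w[d<=0]=np.nan
    return z["p"],w
def proj(n,P):
    z=np.load(f"pics/{n}.npz");R=cv2.Rodrigues(z["rvec"].astype(float))[0]
    c=np.atleast_2d(P)@R.T+z["tvec"].ravel()
    return np.c_[c[:,0]/c[:,2]*z["fx"]+z["cx"],c[:,1]/c[:,2]*z["fy"]+z["cy"]]
def snap(n,name):
    from workcell import r
    c=r.get_calibration(n);p,d=r.snapshot(n)
    cv2.imwrite(f"pics/{name}.png",p);np.savez(f"pics/{name}.npz",p=p,d=d,**{k:np.array(v) for k,v in c.items()})
    return p,d
E
python3 - <<'E'
from h import *
# topdown map x 0.1..1.1 , y -0.7..0.7 ; 2mm px
W=[]
for n in("scene0","side0"):
    p,w=cloud(n);w=w.reshape(-1,3);c=p.reshape(-1,3);ok=np.isfinite(w[:,0]);W.append((w[ok],c[ok]))
    for q in [(347,255),(318,274),(347,281),(170,230),(455,285)] if n=="scene0" else [(240,270),(232,320),(240,298),(310,180),(225,405)]:
        print(n,q,cloud(n)[1][q[1],q[0]].round(3))
w=np.vstack([a for a,_ in W]);c=np.vstack([a for _,a in W])
m=(w[:,0]>.05)&(w[:,0]<1.05)&(abs(w[:,1])<.6)&(w[:,2]<.24);w=w[m];c=c[m]
s=np.argsort(w[:,2]);w=w[s];c=c[s]
im=np.zeros((600,720,3),np.uint8)
im[(599-(w[:,0]-.05)*600).astype(int).clip(0,599),(360-w[:,1]*600).astype(int).clip(0,719)]=c
cv2.imwrite("pics/top0.png",im)
E
```

```text
scene0 (347, 255) [0.597 0.212 0.121]
scene0 (318, 274) [0.608 0.148 0.027]
scene0 (347, 281) [0.596 0.22  0.021]
scene0 (170, 230) [ 0.608 -0.291  0.002]
scene0 (455, 285) [0.498 0.47  0.013]
side0 (240, 270) [0.592 0.213 0.122]
side0 (232, 320) [0.578 0.284 0.024]
side0 (240, 298) [0.593 0.217 0.019]
side0 (310, 180) [ 0.617 -0.291  0.005]
side0 (225, 405) [0.494 0.466 0.015]
```

View pics/top0.png

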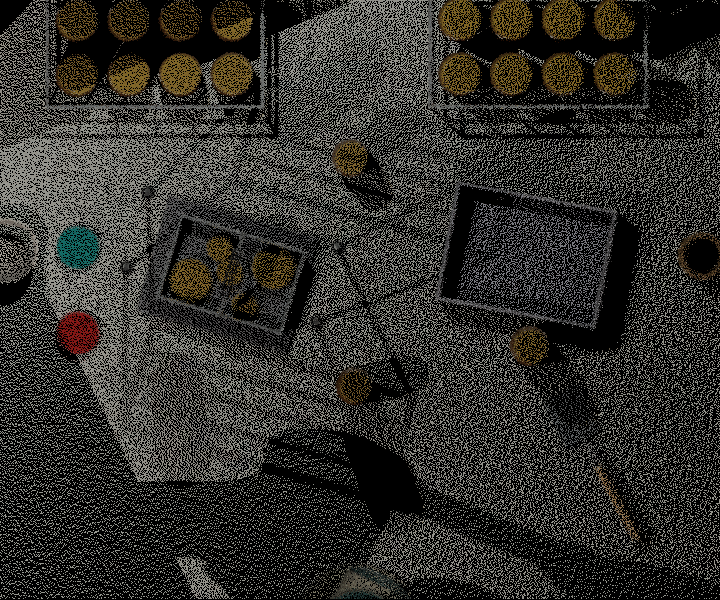

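```bash
python3 - <<'E'
from h import *
for n in("scene0","side0"):
    p,w=cloud(n);g=p.astype(int)
    def sel(x0,x1,y0,y1,z0,z1,extra=None):
        m=(w[...,0]>x0)&(w[...,0]<x1)&(w[...,1]>y0)&(w[...,1]<y1)&(w[...,2]>z0)&(w[...,2]<z1)
        if extra is not None:m&=extra
        return w[m]
    def rect(P,name):
        if len(P)<5: print(name,len(P));return
        r=cv2.minAreaRect(P[:,:2].astype(np.float32)*1000);print(n,name,len(P),[np.round(x,1) for x in r],"z",np.percentile(P[:,2],[5,50,95]).round(4))
    dark=(p.max(-1)<60)
    rect(sel(.5,.7,.1,.35,.095,.13),"bar")
    rect(sel(.48,.72,.07,.36,.040,.055),"sieverim")
    rect(sel(.5,.8,-.45,-.1,.040,.056),"trayrim")
    P=sel(.4,.8,-.05,.5,.262,.29)
    rect(P,"shelf")
    rect(sel(.35,.5,-.05,.1,.09,.107),"jarfront")
    rect(sel(.42,.55,-.4,-.2,.1,.118),"jartray")
    rect(sel(.7,.86,-.05,.1,.09,.107),"jarback")
    gold=(g[...,2]>g[...,0]+50)&(g[...,2]>70)
    P=sel(.5,.7,.1,.34,.008,.06,gold)
    m=gold&(w[...,0]>.5)&(w[...,0]<.72)&(w[...,1]>.1)&(w[...,1]<.34)&(w[...,2]<.06)
    nn,l,st,ce=cv2.connectedComponentsWithStats(m.astype(np.uint8))
    for i in range(1,nn):
        if st[i,4]>30: q=w[l==i];print(" lid",ce[i].round(0),st[i,4],np.median(q,0).round(4),((q.max(0)+q.min(0))/2).round(3),np.ptp(q,0).round(3))
E
python3 - <<'E'
import cv2
a=cv2.imread("pics/scene0.png")[130:360,240:460];b=cv2.imread("pics/side0.png")[140:370,140:320]
import numpy as np
a=cv2.resize(a,None,fx=1.9,fy=1.9,interpolation=cv2.INTER_CUBIC);b=cv2.resize(b,None,fx=1.9,fy=1.9,interpolation=cv2.INTER_CUBIC)
c=np.hstack([a,b]);c=np.clip(c*1.6,0,255).astype(np.uint8);print(c.shape);cv2.imwrite("pics/z0.png",c)
E
```

```text
scene0 bar 289 [array([592.4, 214.6]), array([ 18. , 112.7]), np.float64(72.5)] z [0.0999 0.1203 0.1247]
scene0 sieverim 792 [array([584.3, 191.2]), array([269.6, 150.1]), np.float64(73.3)] z [0.0409 0.0482 0.0522]
scene0 trayrim 1007 [array([ 612.4, -274.6]), array([275.1, 222.2]), np.float64(79.4)] z [0.041  0.0475 0.0521]
scene0 shelf 2118 [array([620.2, 213.3]), array([338.9, 140.3]), np.float64(73.8)] z [0.2779 0.282  0.2853]
jarfront 0
scene0 jartray 273 [array([ 470.5, -284.6]), array([58. , 59.2]), np.float64(87.4)] z [0.1026 0.1095 0.1131]
scene0 jarback 439 [array([784.5,  15.8]), array([54.9, 52. ]), np.float64(26.6)] z [0.0939 0.1    0.1029]
 lid [319. 272.] 416 [0.5998 0.1471 0.0241] [0.598 0.145 0.024] [0.062 0.069 0.012]
 lid [373. 284.] 517 [0.5821 0.2833 0.0242] [0.58  0.283 0.018] [0.072 0.068 0.027]
 lid [347. 287.] 365 [0.613  0.226  0.0218] [0.614 0.226 0.016] [0.079 0.058 0.022]
side0 bar 375 [array([589. , 214.5]), array([ 20.6, 116.2]), np.float64(71.5)] z [0.1006 0.1189 0.124 ]
side0 sieverim 761 [array([584.9, 189. ]), array([271.4, 151. ]), np.float64(72.9)
[... 213 characters left out ...]
4.1)] z [0.2766 0.2809 0.2845]
side0 jarfront 321 [array([404.1,   8.9]), array([54.7, 52.3]), np.float64(63.2)] z [0.0932 0.0995 0.1028]
side0 jartray 241 [array([ 470.7, -285.7]), array([55.6, 59.2]), np.float64(16.6)] z [0.1034 0.1094 0.1131]
side0 jarback 189 [array([784.8,  14.3]), array([50.4, 53.7]), np.float64(58.5)] z [0.0928 0.099  0.1028]
 lid [255. 273.] 230 [0.5939 0.1313 0.0231] [0.599 0.135 0.02 ] [0.063 0.057 0.021]
 lid [231. 297.] 381 [0.6135 0.2256 0.021 ] [0.613 0.225 0.018] [0.078 0.057 0.017]
 lid [266. 297.] 86 [0.5355 0.1847 0.0212] [0.534 0.189 0.033] [0.037 0.041 0.034]
 lid [231. 319.] 518 [0.5813 0.2813 0.023 ] [0.578 0.281 0.03 ] [0.073 0.07  0.041]
(437, 760, 3)
```

View pics/z0.png

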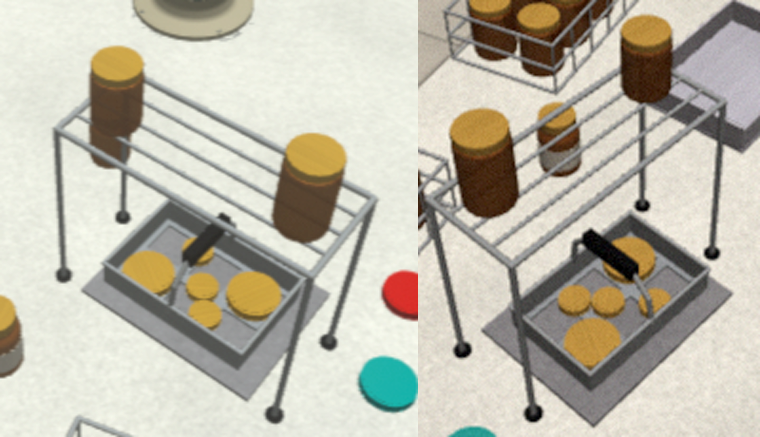

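Request:
servo_tool(increments="0 0 -2.4 0; 0 0 -4.8 0; 0 0 -7.2 0; 0 0 -9.6 0; 0 0 -12 0; 0 0 -14.4 0; 0 0 -16.8 0; 0 0 -19.2 0; 0 0 -21.6 0; 0 0 -24 0; 0 0 -26.4 0; 0 0 -28.8 0")

```text
clock: 1.65
tool_pos: [0.1315, 0.3649, 0.7115]
tool_rot: [[0.343, 0.939, -0.023], [0.939, -0.344, -0.024], [-0.03, -0.013, -0.999]]
force: [-0.1, 0.1, 0.6]
gripper_width: 0.0853
```

Request:
servo_tool(increments="0 0 0 0; 0 0 0 0")

```text
clock: 1.9
tool_pos: [0.1322, 0.3662, 0.7104]
tool_rot: [[0.343, 0.939, -0.024], [0.939, -0.344, -0.026], [-0.033, -0.014, -0.999]]
force: [0.9, 0.0, 0.9]
gripper_width: 0.0857
```

Run:
```python
from workcell import r
import numpy as np
o=r.get_obs()
for k in o: print(k,np.round(o[k],3).tolist())
```

```text
clock 1.9
qpos [59.448, 14.009, 12.749, 1.016, 155.225, -9.54]
joint_vel [-0.091, 0.65, 0.137, 0.065, 0.024, 0.005]
tau [0.096, -31.596, -15.293, 0.019, 0.285, -0.0]
tool_pos [0.132, 0.366, 0.71]
tool_rot [[0.343, 0.939, -0.024], [0.939, -0.344, -0.026], [-0.033, -0.014, -0.999]]
force [0.931, 0.047, 0.945]
torque [0.036, -0.03, -0.016]
gripper_width 0.086
```

Request:
servo_tool(increments="0 0 1 0; 0 0 2 0; 0 0 2 0")

```text
clock: 2.28
tool_pos: [0.1305, 0.3639, 0.6591]
tool_rot: [[0.343, 0.939, -0.027], [0.939, -0.344, -0.031], [-0.038, -0.015, -0.999]]
force: [-0.1, -0.4, 0.1]
gripper_width: 0.0855
```

Run:
```python
from workcell import r
import numpy as np
o=r.get_obs()
for k in ["qpos","tool_pos","tool_rot"]: print(k,np.round(o[k],4).tolist())
```

```text
qpos [59.5056, 7.1179, 32.9306, 0.6968, 142.2351, -9.8577]
tool_pos [0.1305, 0.3639, 0.6591]
tool_rot [[0.3431, 0.9389, -0.0267], [0.9385, -0.3438, -0.0306], [-0.0379, -0.0145, -0.9992]]
```

```bash
cat > fit.py <<'E'
from h import *
from scipy.spatial import cKDTree
from scipy.optimize import least_squares
def cl(names,z0,z1,box):
    out=[]
    for n in names:
        p,w=cloud(n);w=w[np.isfinite(w[...,0])]
        m=(w[:,2]>z0)&(w[:,2]<z1)&(w[:,0]>box[0])&(w[:,0]<box[1])&(w[:,1]>box[2])&(w[:,1]<box[3])
        out.append(w[m])
    return out
def rectfit(P,L,Wd,c0,yaw0,tol=.01):
    # distance of points to rectangle outline (centre-line) LxW
    def sd(p):
        c,s=np.cos(p[2]),np.sin(p[2]);q=(P[:,:2]-p[:2])@np.array([[c,-s],[s,c]])
        a=np.abs(q)-np.array([L/2,Wd/2]);o=np.maximum(a,0)
        return np.hypot(o[:,0],o[:,1])+np.minimum(a.max(1),0)
    best=least_squares(sd,[*c0,yaw0],loss="soft_l1",f_scale=.003)
    return best.x,np.abs(sd(best.x)),best.x
E
python3 - <<'E'
from fit import *
for n in("scene0","side0"):
    (P,)=cl([n],.040,.0505,(.48,.72,.07,.36))
    # restrict to near rough outline
    for it in range(3):
        if it==0:c=np.array([.59,.209,np.radians(-16.3)])
        cc,s=np.cos(c[2]),np.sin(c[2]);q=(P[:,:2]-c[:2])@np.array([[cc,-s],[s,cc]])
        a=np.maximum(abs(q[:,0])-.0695,abs(q[:,1])-.1055);k=abs(a)<.010
        c,e,_=rectfit(P[k],.139,.211,c[:2],c[2])
    print(n,"sieve",k.sum(),c[:2].round(4),np.degrees(c[2]).round(2),np.median(e).round(4), np.median(P[k][:,2]).round(4))
    (P,)=cl([n],.040,.0555,(.48,.80,-.46,-.1))
    c=np.array([.619,-.279,np.radians(-10.6)])
    for it in range(3):
        cc,s=np.cos(c[2]),np.sin(c[2]);q=(P[:,:2]-c[:2])@np.array([[cc,-s],[s,cc]])
        a=np.maximum(abs(q[:,0])-.0975,abs(q[:,1])-.1325);k=abs(a)<.012
        c,e,_=rectfit(P[k],.195,.265,c[:2],c[2])
    print(n,"tray",k.sum(),c[:2].round(4),np.degrees(c[2]).round(2),np.median(e).round(4))
    (P,)=cl([n],.105,.130,(.5,.7,.1,.35))
    u,s_,vt=np.linalg.svd(P[:,:2]-P[:,:2].mean(0));print(n,"bar",P[:,:2].mean(0).round(4),np.degrees(np.arctan2(vt[0,1],vt[0,0])).round(2),np.percentile(P[:,2],[50,90]).round(4), np.percentile((P[:,:2]-P[:,:2].mean(0))@vt[0],[2,98]).round(4))
    (P,)=cl([n],.270,.290,(.45,.8,-.05,.45))
    r=cv2.minAreaRect(P[:,:2].astype(np.float32)*1000);print(n,"shelf",r)
E
```

```text
scene0 sieve 648 [0.5919 0.2153] -16.76 0.0014 0.0475
scene0 tray 990 [ 0.6232 -0.2762] -10.67 0.0012
scene0 bar [0.6004 0.2141] -17.39 [0.121  0.1244] [-0.0494  0.0348]
scene0 shelf ((620.3316650390625, 213.5391845703125), (338.32940673828125, 140.23277282714844), 73.77277374267578)
side0 sieve 688 [0.5907 0.2139] -16.74 0.0015 0.0469
side0 tray 568 [ 0.6228 -0.2778] -10.64 0.0017
side0 bar [0.5884 0.2167] 163.92 [0.1199 0.1234] [-0.0431  0.0388]
side0 shelf ((619.380126953125, 212.46969604492188), (339.6958312988281, 140.16848754882812), 74.09979248046875)
```

Request:
servo_tool(increments="-1.1 2 0.4 -0.1; -2.2 4 0.8 -0.2; -3.4 6 1.2 -0.3; -4.5 8 1.6 -0.4; -5.6 10 2 -0.5; -6.7 12 2.4 -0.6; -7.8 14 2.8 -0.7; -9 16 3.2 -0.7; -10.1 18 3.6 -0.7; -11.2 20 4 -0.7")

```text
clock: 3.52
tool_pos: [0.5039, -0.0754, 0.5639]
tool_rot: [[0.286, 0.958, -0.021], [0.958, -0.286, -0.024], [-0.03, -0.013, -0.999]]
force: [-0.0, 0.1, 0.3]
gripper_width: 0.0854
```

Run:
```python
from workcell import r
import numpy as np
o=r.get_obs()
for k in ["qpos","tool_pos","tool_rot"]: print(k,np.round(o[k],4).tolist())
R=np.array(o["tool_rot"]);print("y az",np.degrees(np.arctan2(R[1,1],R[0,1])))
```

```text
qpos [-15.057, 12.4144, 41.6324, -2.0874, 126.7548, -89.6624]
tool_pos [0.5039, -0.0754, 0.5639]
tool_rot [[0.2859, 0.958, -0.0214], [0.9578, -0.2864, -0.0245], [-0.0296, -0.0135, -0.9995]]
y az -16.64348632805446
```

Request:
servo_tool(increments="0 2.4 0 0; 0 4.8 0 0; 0 7.2 0 0; 0 9.6 0 0; 0 12 0 0; 0 14.4 0 0")

```text
clock: 4.28
tool_pos: [0.7305, -0.1492, 0.485]
tool_rot: [[0.285, 0.958, 0.015], [0.958, -0.285, -0.033], [-0.027, 0.024, -0.999]]
force: [0.4, 1.3, 0.6]
gripper_width: 0.0857
```

```bash
cat > st.py <<'E'
from workcell import r
import numpy as np
o=r.get_obs()
for k in ["clock","qpos","tool_pos","tool_rot"]: print(k,np.round(o[k],4).tolist())
R=np.array(o["tool_rot"]);a=np.radians(-16.75);f=np.array([np.cos(a),np.sin(a),0]);l=np.array([-np.sin(a),np.cos(a),0])
print("tilt out",np.degrees(np.arctan2(R[:,2]@f,-R[2,2])).round(2),"tilt side(z.l)",np.degrees(R[:,2]@l).round(2),"x az-90",(np.degrees(np.arctan2(R[1,0],R[0,0]))-90).round(2),"x elev",np.degrees(R[2,0]).round(2))
E
python3 st.py
```

```text
clock 4.275
qpos [-16.0767, 36.6321, 12.6268, -2.0151, 129.3734, -90.811]
tool_pos [0.7305, -0.1492, 0.485]
tool_rot [[0.2853, 0.9583, 0.0151], [0.9581, -0.2847, -0.0326], [-0.027, 0.0238, -0.9994]]
tilt out 1.37 tilt side(z.l) -1.54 x az-90 -16.58 x elev -1.55
```

Request:
servo_tool(increments="0 8 -5 0; 0 8 -5 0; 0 8 -5 0")

```text
clock: 4.65
tool_pos: [0.7577, -0.1641, 0.4748]
tool_rot: [[0.285, 0.956, 0.062], [0.958, -0.283, -0.044], [-0.024, 0.072, -0.997]]
force: [-0.8, 0.2, -0.7]
gripper_width: 0.0855
```

Request:
servo_tool(increments="0 4 -1 0; 0 4 -1 0; 0 4 -1 0")

```text
clock: 5.03
tool_pos: [0.796, -0.1796, 0.4528]
tool_rot: [[0.285, 0.952, 0.109], [0.958, -0.281, -0.054], [-0.021, 0.119, -0.993]]
force: [0.1, 0.4, -0.3]
gripper_width: 0.0855
```

```bash
python3 st.py
```

```text
clock 5.025
qpos [-17.0435, 39.2899, 12.6265, -1.3481, 121.2024, -91.3172]
tool_pos [0.796, -0.1796, 0.4528]
tool_rot [[0.2851, 0.9523, 0.1085], [0.9583, -0.2807, -0.0543], [-0.0213, 0.1195, -0.9926]]
tilt out 6.87 tilt side(z.l) -1.19 x az-90 -16.57 x elev -1.22
```

Request:
servo_tool(increments="0 8 -5 0")

```text
clock: 5.15
tool_pos: [0.8083, -0.185, 0.4588]
tool_rot: [[0.284, 0.947, 0.15], [0.959, -0.278, -0.064], [-0.019, 0.162, -0.987]]
force: [0.0, 0.1, 0.4]
gripper_width: 0.0854
```

Request:
servo_tool(increments="0 8 -5 0")

```text
clock: 5.28
tool_pos: [0.8191, -0.1904, 0.4669]
tool_rot: [[0.284, 0.939, 0.191], [0.959, -0.275, -0.074], [-0.017, 0.204, -0.979]]
force: [-0.4, 0.2, 0.5]
gripper_width: 0.0855
```

Request:
servo_tool(increments="0 8 -5 0")

```text
clock: 5.4
tool_pos: [0.8287, -0.1953, 0.4765]
tool_rot: [[0.284, 0.931, 0.231], [0.959, -0.272, -0.084], [-0.015, 0.246, -0.969]]
force: [-0.1, 0.3, 0.6]
gripper_width: 0.0857
```

Request:
servo_tool(increments="0 8 -5 0")

```text
clock: 5.52
tool_pos: [0.8372, -0.1995, 0.4875]
tool_rot: [[0.284, 0.92, 0.271], [0.959, -0.268, -0.093], [-0.013, 0.286, -0.958]]
force: [-0.2, 0.2, 0.4]
gripper_width: 0.0853
```

```bash
python3 st.py
```

```text
clock 5.525
qpos [-17.8874, 37.6678, 12.6342, -0.3493, 113.0643, -91.7098]
tool_pos [0.8372, -0.1995, 0.4875]
tool_rot [[0.2835, 0.92, 0.2707], [0.9589, -0.2681, -0.0933], [-0.0132, 0.286, -0.9581]]
tilt out 16.62 tilt side(z.l) -0.65 x az-90 -16.47 x elev -0.76
```

Request:
servo_tool(increments="0 8 -5 0")

```text
clock: 5.65
tool_pos: [0.8444, -0.2034, 0.5002]
tool_rot: [[0.283, 0.908, 0.31], [0.959, -0.264, -0.103], [-0.012, 0.326, -0.945]]
force: [0.2, -0.9, 0.7]
gripper_width: 0.0859
```

Request:
servo_tool(increments="0 8 -5 0")

```text
clock: 5.78
tool_pos: [0.8504, -0.2067, 0.5146]
tool_rot: [[0.282, 0.894, 0.348], [0.959, -0.259, -0.112], [-0.01, 0.366, -0.931]]
force: [-0.0, 0.5, 0.6]
gripper_width: 0.0857
```

Request:
servo_tool(increments="0 8 -5 0")

```text
clock: 5.9
tool_pos: [0.8552, -0.2095, 0.5308]
tool_rot: [[0.282, 0.878, 0.386], [0.959, -0.254, -0.121], [-0.008, 0.405, -0.914]]
force: [-0.5, 0.3, 0.7]
gripper_width: 0.0854
```

Request:
servo_tool(increments="0 8 -5 0")

```text
clock: 6.02
tool_pos: [0.8586, -0.212, 0.5484]
tool_rot: [[0.281, 0.861, 0.424], [0.96, -0.249, -0.131], [-0.007, 0.444, -0.896]]
force: [0.8, -1.0, -0.3]
gripper_width: 0.0855
```

Request:
servo_tool(increments="0 8 -5 0")

```text
clock: 6.15
tool_pos: [0.8607, -0.2139, 0.5675]
tool_rot: [[0.28, 0.842, 0.461], [0.96, -0.243, -0.14], [-0.006, 0.482, -0.876]]
force: [-0.6, -0.6, -0.1]
gripper_width: 0.0853
```

Request:
servo_tool(increments="0 8 -5 0")

```text
clock: 6.28
tool_pos: [0.8614, -0.2154, 0.5877]
tool_rot: [[0.28, 0.821, 0.497], [0.96, -0.237, -0.149], [-0.004, 0.519, -0.855]]
force: [-0.2, -0.4, -0.1]
gripper_width: 0.0852
```

Request:
servo_tool(increments="0 8 -4 0")

```text
clock: 6.4
tool_pos: [0.8648, -0.2177, 0.6066]
tool_rot: [[0.279, 0.798, 0.534], [0.96, -0.23, -0.158], [-0.003, 0.557, -0.83]]
force: [-0.5, -0.3, 0.4]
gripper_width: 0.0852
```

```bash
python3 st.py
```

```text
clock 6.4
qpos [-19.2649, 32.042, 12.6493, 1.573, 101.4822, -92.3355]
tool_pos [0.8648, -0.2177, 0.6066]
tool_rot [[0.2791, 0.798, 0.5341], [0.9603, -0.23, -0.1582], [-0.0034, 0.5571, -0.8305]]
tilt out 33.85 tilt side(z.l) 0.14 x az-90 -16.21 x elev -0.19
```

```bash
cat > go.py <<'E'
import sys
from workcell import r
import numpy as np
def units(tgt,o=None):
    o=o or r.get_obs();R=np.array(o["tool_rot"]);d=np.array(tgt)-np.array(o["tool_pos"])
    return (R.T@d/.025), np.linalg.norm(d)/.0625
if __name__=="__main__":
    o=r.get_obs();R=np.array(o["tool_rot"])
    for s in sys.argv[1:]:
        t=[float(v) for v in s.split(",")];u,n=units(t,o);print(t,"units",u.round(2),"rows",round(n,1))
E
python3 go.py .45,.24,.45 .515,.237,.226
python3 - <<'E'
from workcell import r
import numpy as np
R=np.array(r.get_obs()["tool_rot"]);a=np.radians(-16.75);f=np.array([np.cos(a),np.sin(a),0])
g=np.array([.5913,.2146,.111])-.004*f+.011*R[:,2];print("grasp TCP",g, "pre", g-.15*R[:,2])
E
```

```text
[0.45, 0.24, 0.45] units [ 12.97 -20.94  -6.56] rows 10.2
[0.515, 0.237, 0.226] units [ 13.61 -23.83   2.29] rows 11.0
grasp TCP [0.59334519 0.21401273 0.10186485] pre [0.51322507 0.23774079 0.22643509]
```

Request:
servo_tool(increments="1 -1.8 -0.6 0; 2.2 -3.6 -1.2 0; 3.4 -5.6 -1.8 0; 4.6 -7.6 -2.4 0; 5.9 -9.6 -3 0; 7.1 -11.5 -3.6 0; 8.3 -13.5 -4.2 0; 9.5 -15.4 -4.8 0; 10.8 -17.4 -5.4 0; 12 -19.4 -6 0; 13 -21 -6.6 0; 13 -21 -6.6 0")

```text
clock: 7.9
tool_pos: [0.4457, 0.2444, 0.4492]
tool_rot: [[0.272, 0.803, 0.531], [0.962, -0.225, -0.153], [-0.003, 0.552, -0.834]]
force: [0.5, -0.3, 0.0]
gripper_width: 0.0856
```

```bash
python3 st.py; python3 go.py .513,.2377,.2264 .593,.214,.102; python3 -c "
from h import *
snap('wrist','w1')"
```

```text
clock 7.9
qpos [41.2662, -4.0517, 85.0269, -28.1193, 80.5638, -32.8839]
tool_pos [0.4457, 0.2444, 0.4492]
tool_rot [[0.2722, 0.8025, 0.5309], [0.9622, -0.2254, -0.1527], [-0.0029, 0.5524, -0.8335]]
tilt out 33.53 tilt side(z.l) 0.39 x az-90 -15.79 x elev -0.16
[0.513, 0.2377, 0.2264] units [ 0.5 -2.7  8.9] rows 3.7
[0.593, 0.214, 0.102] units [ 0.47 -2.67 14.89] rows 6.1
```

View pics/w1.png

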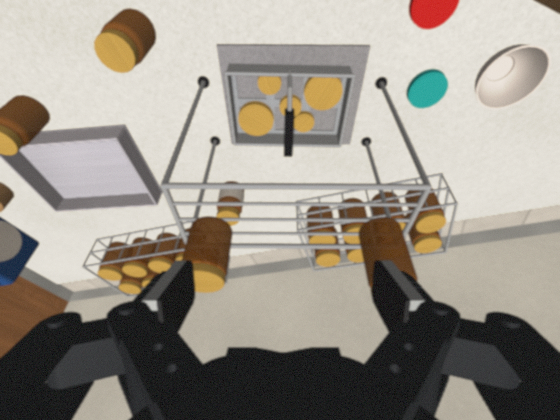

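Run:
```python
from fit import *
(P,)=cl(["w1"],.112,.130,(.5,.7,.1,.35))
m=P[:,:2].mean(0);u,s_,vt=np.linalg.svd(P[:,:2]-m);print(len(P),m.round(4),np.degrees(np.arctan2(vt[0,1],vt[0,0])).round(2),np.median(P[:,2]).round(4),np.percentile((P[:,:2]-m)@vt[0],[2,98]).round(4),np.percentile((P[:,:2]-m)@vt[1],[2,98]).round(4))
(P,)=cl(["w1"],.040,.0505,(.48,.72,.07,.36))
c=np.array([.591,.2145,np.radians(-16.7)])
for it in range(3):
    cc,s=np.cos(c[2]),np.sin(c[2]);q=(P[:,:2]-c[:2])@np.array([[cc,-s],[s,cc]])
    a=np.maximum(abs(q[:,0])-.0695,abs(q[:,1])-.1055);k=abs(a)<.010
    c,e,_=rectfit(P[k],.139,.211,c[:2],c[2])
print("sieve",c[:2].round(4),np.degrees(c[2]).round(2),k.sum())
# board
p,w=cloud("w1");g=p.astype(int)
print(w[300-30:320:20,289] if 0 else "", p[50,240],w[50,240], p[60,400],w[60,400])
m=(w[...,2]>.0035)&(w[...,2]<.012)&(w[...,0]>.42)&(w[...,0]<.76)&(w[...,1]>.03)&(w[...,1]<.41)&(p.max(-1)<150)
r=cv2.minAreaRect(w[m][:,:2].astype(np.float32)*1000);print("board",m.sum(),r)
cv2.imwrite("pics/mask.png",m.astype(np.uint8)*255)
```

```text
430 [0.5855 0.2121] -17.06 0.1213 [-0.0366  0.0441] [-0.0076  0.0077]
sieve [0.5892 0.2108] -16.88 1461
 [151 153 156] [0.47806261 0.15714343 0.00615994] [214 223 227] [ 0.5721619   0.42076546 -0.00057263]
board 1649 ((582.707763671875, 191.96932983398438), (403.0516052246094, 216.6050567626953), 73.15691375732422)
```

View pics/mask.png

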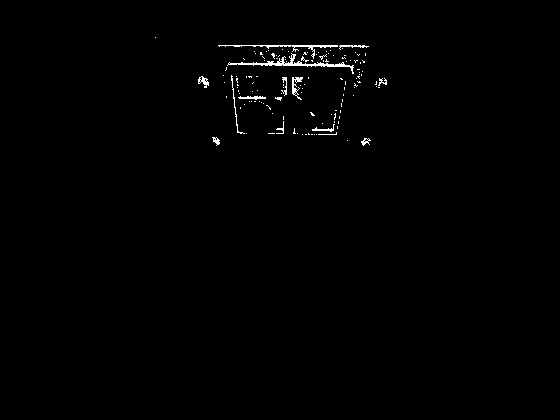

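Request:
servo_tool(increments="0.1 -0.7 1.8 0.1; 0.2 -1.4 3.6 0.2; 0.3 -2 5.4 0.2; 0.4 -2.7 7.2 0.2; 0.4 -2.7 8.9 0.2; 0.4 -2.7 10 0.2; 0.4 -2.7 10 0.2")

```text
clock: 8.82
tool_pos: [0.5302, 0.2248, 0.2027]
tool_rot: [[0.297, 0.796, 0.528], [0.955, -0.249, -0.161], [0.004, 0.552, -0.834]]
force: [0.7, -0.1, -0.0]
gripper_width: 0.0853
```

```bash
python3 st.py; python3 go.py .5925,.2128,.102; python3 -c "
from h import *
snap('side','s2')"
```

```text
clock 8.825
qpos [32.1421, 6.8947, 108.7996, -35.0394, 46.578, -19.9935]
tool_pos [0.5302, 0.2248, 0.2027]
tool_rot [[0.2966, 0.7958, 0.528], [0.955, -0.2493, -0.1607], [0.0038, 0.5519, -0.8339]]
tilt out 33.5 tilt side(z.l) -0.1 x az-90 -17.26 x elev 0.21
[0.5925, 0.2128, 0.102] units [ 0.26 -0.12  4.75] rows 1.9
```

View pics/s2.png

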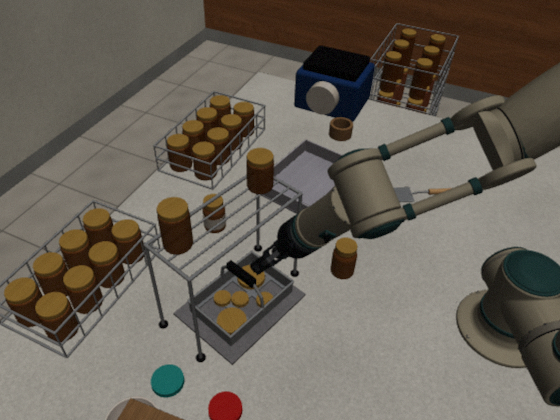

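Request:
servo_tool(increments="0.1 0 1.3 0; 0.2 -0.1 2.6 0; 0.3 -0.1 3.8 0; 0.3 -0.1 4.7 0; 0.3 -0.1 4.7 0")

```text
clock: 9.5
tool_pos: [0.5928, 0.2162, 0.1056]
tool_rot: [[0.294, 0.795, 0.531], [0.956, -0.248, -0.158], [0.006, 0.554, -0.833]]
force: [0.2, 0.4, 0.2]
gripper_width: 0.0851
```

```bash
python3 st.py; python3 -c "
from h import *
snap('wrist','w3');snap('side','s3')
from fit import *
(P,)=cl(['s3'],.105,.130,(.5,.7,.1,.35))
a=cv2.imread('pics/s3.png')[140:370,140:360];cv2.imwrite('pics/s3z.png',cv2.resize(a,None,fx=2.5,fy=2.5))"
```

```text
clock 9.5
qpos [27.1949, 16.8432, 112.2054, -44.1566, 33.3579, -11.7545]
tool_pos [0.5928, 0.2162, 0.1056]
tool_rot [[0.2939, 0.7948, 0.531], [0.9558, -0.2481, -0.1578], [0.0063, 0.5539, -0.8326]]
tilt out 33.64 tilt side(z.l) 0.11 x az-90 -17.09 x elev 0.36
```

View pics/w3.png

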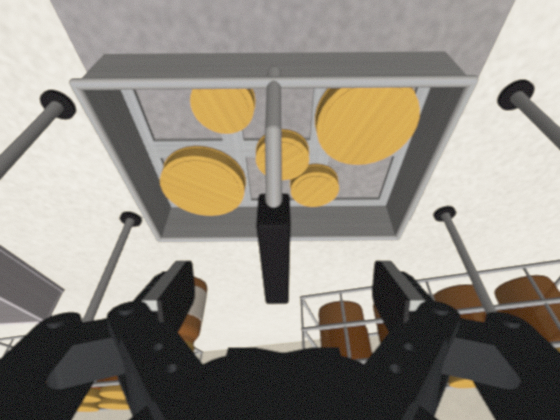

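View pics/s3z.png

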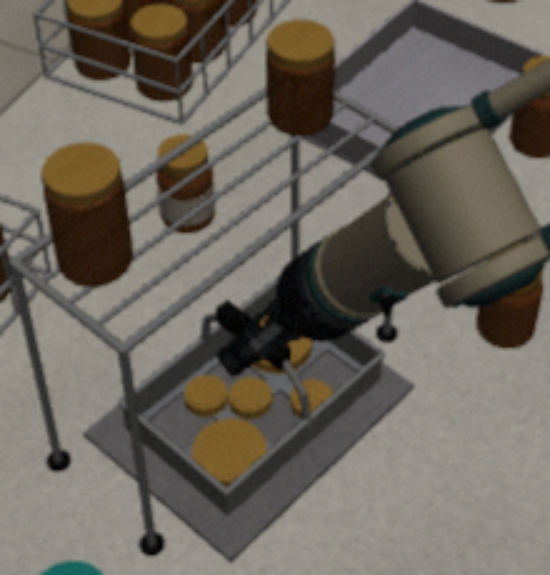

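Request:
servo_tool(increments="-0.1 0 0.1 0; -0.1 0 0.1 0")

```text
clock: 9.85
tool_pos: [0.5926, 0.2139, 0.104]
tool_rot: [[0.293, 0.795, 0.532], [0.956, -0.248, -0.157], [0.007, 0.554, -0.832]]
force: [-0.9, -0.3, 0.1]
gripper_width: 0.0853
```

Request:
servo_tool(increments="0 0 0 0; 0 0 0 0; 0 0 0 0; 0 0 0 0; 0 0 0 0", gripper=0, grip_force=80)

```text
clock: 10.48
tool_pos: [0.5923, 0.2134, 0.1033]
tool_rot: [[0.294, 0.795, 0.53], [0.956, -0.247, -0.158], [0.006, 0.554, -0.833]]
force: [-1.8, -0.7, 3.4]
gripper_width: 0.0112
```

```bash
python3 st.py; python3 -c "
from workcell import r
o=r.get_obs();print(o['force'],o['torque'],o['gripper_width'])
from h import *
snap('wrist','w4')"
```

```text
clock 10.475
qpos [26.9177, 16.8874, 112.5761, -44.5007, 32.9396, -11.5811]
tool_pos [0.5923, 0.2134, 0.1033]
tool_rot [[0.2936, 0.7952, 0.5305], [0.9559, -0.2474, -0.1581], [0.0055, 0.5535, -0.8328]]
tilt out 33.61 tilt side(z.l) 0.08 x az-90 -17.07 x elev 0.32
[-1.76292792 -0.72402648  3.44982386] [-0.15439518  0.40914138 -0.22474722] 0.011222776909422824
```

View pics/w4.png

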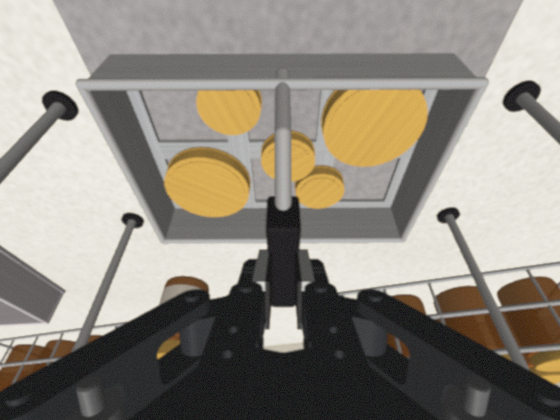

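Request:
servo_tool(increments="0 0 -0.15 0; 0 0 -0.35 0; 0 0 -0.6 0; 0 0 -0.85 0; 0 0 -1 0; 0 0 -1 0")

```text
clock: 11.28
tool_pos: [0.5793, 0.2179, 0.1243]
tool_rot: [[0.293, 0.795, 0.531], [0.956, -0.248, -0.157], [0.007, 0.554, -0.833]]
force: [-0.1, 0.3, -4.2]
gripper_width: 0.0108
```

```bash
python3 st.py; python3 -c "
from workcell import r
o=r.get_obs();print(o['force'],o['torque'],o['gripper_width'])
from h import *
snap('wrist','w5')"; python3 go.py .39,.26,.125 .39,.26,.25 .38,-.02,.25
```

```text
clock 11.275
qpos [28.1143, 14.6744, 112.0022, -41.9635, 35.5317, -13.7462]
tool_pos [0.5793, 0.2179, 0.1243]
tool_rot [[0.2929, 0.795, 0.5311], [0.9561, -0.2475, -0.1568], [0.0068, 0.5538, -0.8327]]
tilt out 33.63 tilt side(z.l) 0.17 x az-90 -17.03 x elev 0.39
[-0.0932692   0.33408856 -4.16031872] [0.17100429 0.64832262 0.07347134] 0.010822495152871597
[0.39, 0.26, 0.125] units [-0.61 -6.42 -4.32] rows 3.1
[0.39, 0.26, 0.25] units [-0.57 -3.65 -8.48] rows 3.7
[0.38, -0.02, 0.25] units [-11.4   -1.2   -6.93] rows 5.4
```

View pics/w5.png

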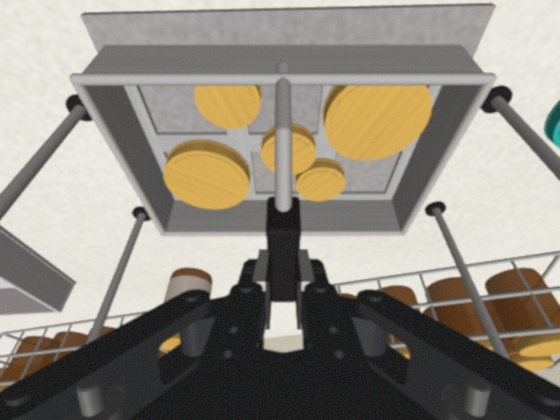

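Request:
servo_tool(increments="0 -0.2 -0.13 0; 0 -0.65 -0.44 0; 0 -1.3 -0.88 0; -0.1 -2.15 -1.45 0; -0.1 -3.05 -2.06 0; -0.1 -3.95 -2.67 0; -0.2 -4.8 -3.24 0; -0.2 -5.5 -3.7 0; -0.2 -6.1 -4.1 0; -0.2 -6.4 -4.3 0; -0.2 -6.5 -4.38 0; -0.2 -6.5 -4.38 0")

```text
clock: 12.82
tool_pos: [0.3907, 0.2706, 0.1252]
tool_rot: [[0.293, 0.795, 0.531], [0.956, -0.247, -0.157], [0.007, 0.554, -0.833]]
force: [0.1, -1.4, -4.1]
gripper_width: 0.011
```

```bash
python3 st.py; python3 -c "
from workcell import r
o=r.get_obs();print(o['force'],o['torque'],o['gripper_width'])
from h import *
snap('wrist','w6');snap('side','s6')"; python3 go.py .39,.27,.255 .38,-.02,.255 .625,-.28,.255
```

```text
clock 12.825
qpos [50.211, 7.8293, 121.5054, -45.1898, 45.7797, 8.372]
tool_pos [0.3907, 0.2706, 0.1252]
tool_rot [[0.2928, 0.7952, 0.531], [0.9561, -0.2473, -0.1569], [0.0066, 0.5537, -0.8327]]
tilt out 33.62 tilt side(z.l) 0.16 x az-90 -17.03 x elev 0.38
[ 0.06936274 -1.4292257  -4.12361679] [ 0.18301501  0.63314615 -0.00817171] 0.011012877860831681
[0.39, 0.27, 0.255] units [ 0.01  2.85 -4.34] rows 2.1
[0.38, -0.02, 0.255] units [-11.2    5.4   -2.73] rows 5.1
[0.625, -0.28, 0.255] units [-18.26  15.77   4.11] rows 9.8
```

View pics/w6.png

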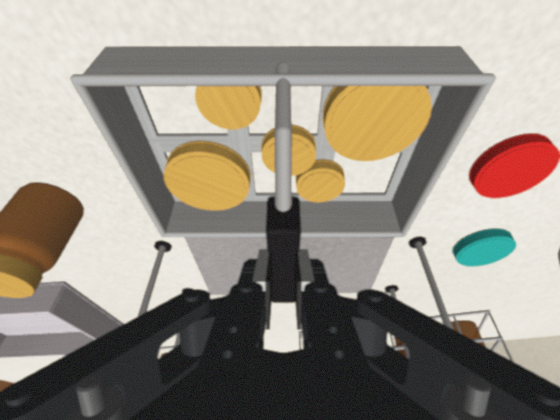

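View pics/s6.png

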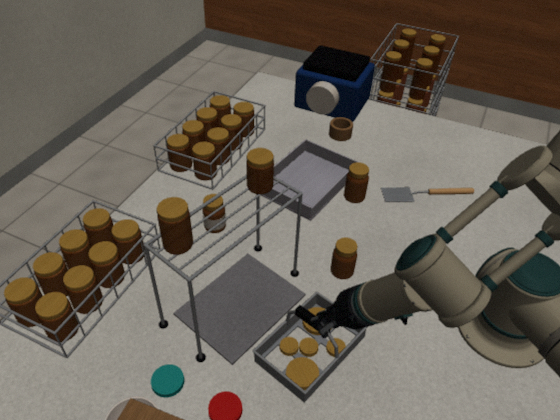

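Request:
servo_tool(increments="0 0.1 -0.2 0; 0 0.4 -0.6 0; 0 0.8 -1.3 0; 0 1.4 -2.1 0; 0 1.95 -3 0; 0 2.4 -3.7 0; 0 2.7 -4.15 0; 0 2.85 -4.34 0")

```text
clock: 13.92
tool_pos: [0.3897, 0.2698, 0.2559]
tool_rot: [[0.293, 0.795, 0.531], [0.956, -0.248, -0.157], [0.007, 0.554, -0.833]]
force: [-0.7, -0.7, -4.4]
gripper_width: 0.0108
```

Request:
servo_tool(increments="-0.3 0.1 0 0; -1 0.25 0.15 0; -2 0.45 0.3 0; -3.2 0.7 0.5 0; -4.5 1 0.7 0; -5.8 1.3 0.9 0; -7.1 1.6 1.1 0; -8.3 1.9 1.25 0; -9.4 2.15 1.4 0; -10.3 2.35 1.5 0; -10.9 2.5 1.6 0; -11.2 2.55 1.6 0")

```text
clock: 15.42
tool_pos: [0.3765, -0.0219, 0.2529]
tool_rot: [[0.296, 0.797, 0.526], [0.955, -0.249, -0.16], [0.003, 0.55, -0.835]]
force: [-0.2, 0.0, -3.2]
gripper_width: 0.0115
```

```bash
python3 st.py; python3 -c "
from workcell import r
o=r.get_obs();print(o['force'],o['torque'],o['gripper_width'])
from h import *
snap('scene','c7')
for n in ('s6','c7'):
    p,w=cloud(n)
    m=(w[...,2]>.003)&(w[...,2]<.010)&(w[...,0]>.44)&(w[...,0]<.76)&(w[...,1]>.05)&(w[...,1]<.39)
    m&=(p.max(-1)<125)
    m=cv2.morphologyEx(m.astype(np.uint8),cv2.MORPH_OPEN,np.ones((3,3)))
    k,l,st,ce=cv2.connectedComponentsWithStats(m);i=1+st[1:,4].argmax();q=w[l==i]
    print(n,len(q),cv2.minAreaRect(q[:,:2].astype(np.float32)*1000),q[:,2].mean())
"; python3 go.py .625,-.28,.255
```

```text
clock 15.425
qpos [-9.9621, -22.0292, 123.7868, -5.413, 45.2072, -80.0134]
tool_pos [0.3765, -0.0219, 0.2529]
tool_rot [[0.296, 0.7973, 0.526], [0.9552, -0.2489, -0.1604], [0.0031, 0.5499, -0.8352]]
tilt out 33.36 tilt side(z.l) -0.11 x az-90 -17.22 x elev 0.17
[-0.17163817  0.00675191 -3.16786609] [ 0.20271068  0.56756919 -0.01969135] 0.011464680646513365
s6 4837 ((591.1046142578125, 220.067138671875), (262.0880432128906, 202.4554443359375), 73.80363464355469) 0.0058777341265996005
c7 5496 ((589.6356201171875, 222.58856201171875), (260.3511047363281, 205.08767700195312), 73.83500671386719) 0.006585102525489281
[0.625, -0.28, 0.255] units [-6.9  10.53  6.82] rows 5.7
```

View pics/c7.png

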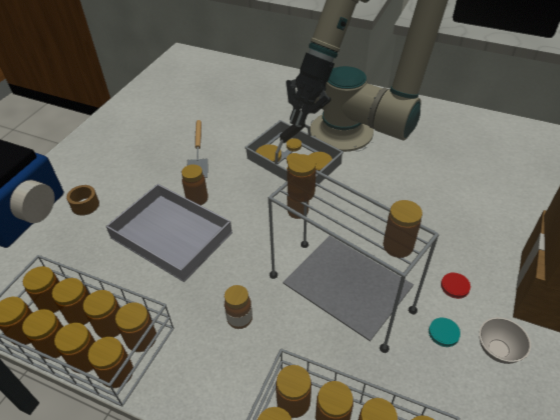

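Request:
servo_tool(increments="-0.25 0.2 0.15 0; -0.8 0.8 0.5 0; -1.5 1.8 1.1 0; -2.3 3 1.9 0; -3.1 4.3 2.7 0; -3.9 5.6 3.6 0; -4.7 6.9 4.4 0; -5.4 8.1 5.2 0; -6.1 9.1 5.9 0; -6.6 9.9 6.4 0; -6.8 10.3 6.7 0; -6.9 10.5 6.8 0")

```text
clock: 16.98
tool_pos: [0.627, -0.2763, 0.2561]
tool_rot: [[0.293, 0.797, 0.528], [0.956, -0.248, -0.156], [0.006, 0.551, -0.835]]
force: [-0.2, -0.2, -4.0]
gripper_width: 0.0114
```

```bash
python3 st.py; python3 -c "
from h import *
snap('side','s8');snap('wrist','w8')"; python3 go.py .624,-.278,.175
```

```text
clock 16.975
qpos [-35.4511, 7.7871, 99.3811, 15.5452, 41.9353, -117.0472]
tool_pos [0.627, -0.2763, 0.2561]
tool_rot [[0.2928, 0.7971, 0.5281], [0.9562, -0.2478, -0.1561], [0.0064, 0.5506, -0.8347]]
tilt out 33.41 tilt side(z.l) 0.15 x az-90 -17.02 x elev 0.37
[0.624, -0.278, 0.175] units [-0.13 -1.9   2.68] rows 1.3
```

View pics/w8.png

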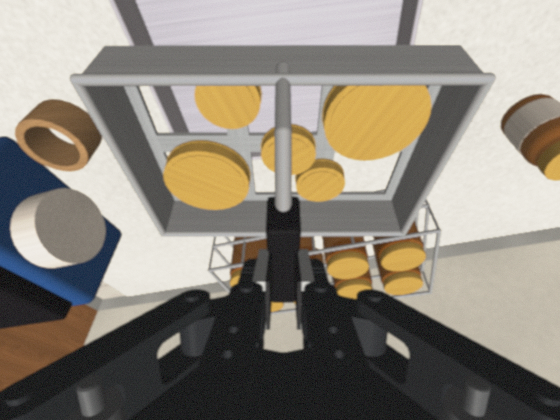

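View pics/s8.png

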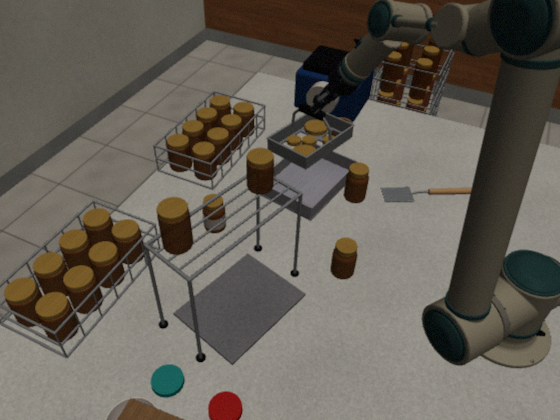

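Request:
servo_tool(increments="0 -0.1 0.2 0; 0 -0.5 0.7 0; 0 -1.1 1.5 0; -0.1 -1.6 2.3 0; -0.1 -1.95 2.8 0; -0.1 -2.05 2.9 0; -0.1 -2.05 2.9 0")

```text
clock: 17.95
tool_pos: [0.6251, -0.2777, 0.1695]
tool_rot: [[0.293, 0.795, 0.531], [0.956, -0.247, -0.158], [0.006, 0.554, -0.832]]
force: [0.0, -0.7, -2.9]
gripper_width: 0.0114
```

Request:
servo_tool(increments="0.8 0 0 0; -0.8 0 0 0; 0.8 0 0 0; -0.8 0 0 0; 0.8 0 0 0; -0.8 0 0 0; 0.8 0 0 0; -0.8 0 0 0; 0.8 0 0 0; -0.8 0 0 0; 0 0 0 0; 0 0 0 0")

```text
clock: 19.45
tool_pos: [0.6255, -0.2772, 0.1703]
tool_rot: [[0.292, 0.795, 0.532], [0.956, -0.246, -0.157], [0.006, 0.555, -0.832]]
force: [-0.8, -0.1, -3.1]
gripper_width: 0.011
```

```bash
python3 st.py; python3 -c "
from h import *
snap('side','s9');snap('wrist','w9')
a=cv2.imread('pics/s9.png')[80:230,220:400];cv2.imwrite('pics/s9z.png',cv2.resize(a,None,fx=3,fy=3))"
```

```text
clock 19.45
qpos [-35.7187, 12.0294, 107.6407, 21.5558, 29.8915, -124.4903]
tool_pos [0.6255, -0.2772, 0.1703]
tool_rot [[0.292, 0.7947, 0.5322], [0.9564, -0.2461, -0.1572], [0.0061, 0.5549, -0.8319]]
tilt out 33.71 tilt side(z.l) 0.16 x az-90 -16.98 x elev 0.35
```

View pics/w9.png

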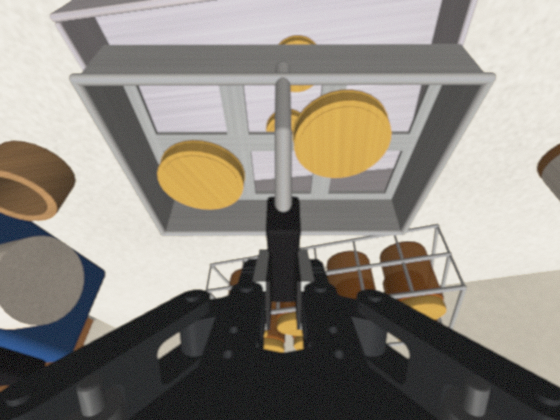

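View pics/s9z.png

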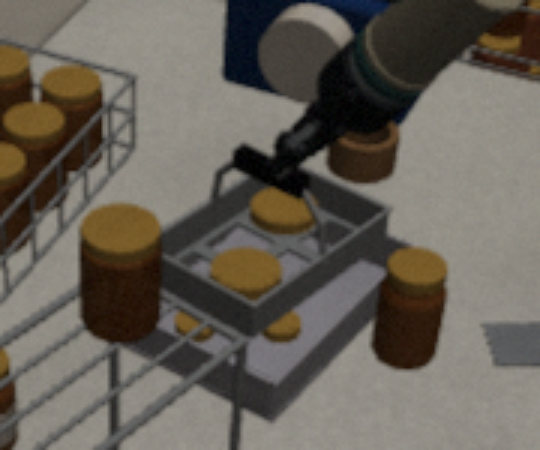

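```bash
python3 -c "
from h import *
snap('scene','c9')
a=cv2.imread('pics/c9.png')[100:300,80:260];cv2.imwrite('pics/c9z.png',np.clip(cv2.resize(a,None,fx=3,fy=3,interpolation=cv2.INTER_CUBIC)*1.4,0,255))
for n in ('s9','c9','w9'):
    p,w=cloud(n);g=p.astype(int)
    gold=(g[...,2]>g[...,0]+50)&(g[...,2]>70)&(w[...,0]>.5)&(w[...,0]<.76)&(w[...,1]<-.12)&(w[...,1]>-.43)&(w[...,2]<.13)
    k,l,st,ce=cv2.connectedComponentsWithStats(gold.astype(np.uint8))
    for i in range(1,k):
        if st[i,4]>15:
            q=w[l==i];print(n,ce[i].round(0),st[i,4],np.median(q,0).round(3),np.percentile(q[:,2],[10,90]).round(3))
"
```

```text
s9 [313. 149.] 183 [ 0.633 -0.339  0.087] [0.084 0.09 ]
s9 [302. 170.] 259 [ 0.623 -0.227  0.091] [0.088 0.094]
s9 [281. 187.] 30 [ 0.677 -0.209  0.016] [0.013 0.018]
s9 [315. 188.] 58 [ 0.584 -0.249  0.016] [0.013 0.019]
c9 [137. 208.] 199 [ 0.632 -0.36   0.086] [0.084 0.089]
c9 [150. 209.] 97 [ 0.624 -0.324  0.088] [0.085 0.09 ]
c9 [181. 219.] 429 [ 0.623 -0.229  0.09 ] [0.086 0.093]
c9 [169. 237.] 34 [ 0.643 -0.269  0.016] [0.014 0.02 ]
c9 [183. 253.] 105 [ 0.674 -0.207  0.016] [0.013 0.019]
w9 [297.  40.] 234 [ 0.573 -0.249  0.013] [0.007 0.017]
w9 [299.  88.] 129 [ 0.61  -0.257  0.016] [0.015 0.017]
w9 [341. 134.] 6973 [ 0.614 -0.231  0.09 ] [0.085 0.091]
w9 [270. 124.] 104 [ 0.636 -0.293  0.015] [0.01  0.017]
w9 [201. 175.] 4799 [ 0.622 -0.346  0.087] [0.082 0.089][ WARN:0@2.723] global loadsave.cpp:1063 imwrite_ Unsupported depth image for selected encoder is fallbacked to CV_8U.
```

View pics/c9z.png

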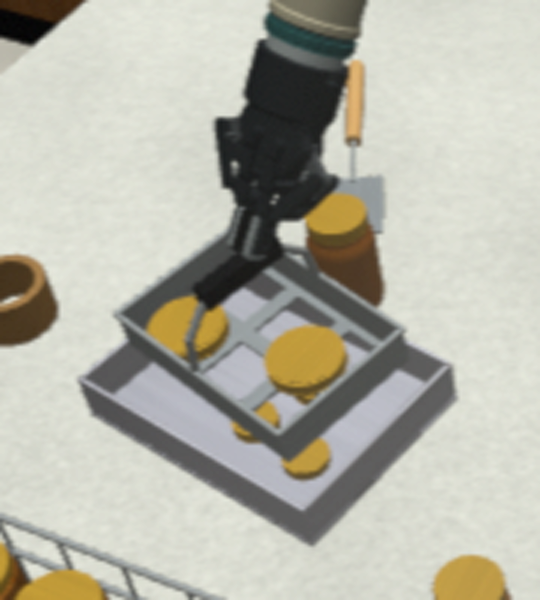

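```bash
python3 - <<'E'
from fit import *
from workcell import r
o=r.get_obs();T=np.array(o["tool_pos"])
for n in("s9","c9"):
    (P,)=cl([n],.104,.119,(.48,.76,-.44,-.1))
    for yaw in (-16.8,):
        c=np.array([.624,-.277,np.radians(yaw)])
        for it in range(4):
            cc,s=np.cos(c[2]),np.sin(c[2]);q=(P[:,:2]-c[:2])@np.array([[cc,-s],[s,cc]])
            a=np.maximum(abs(q[:,0])-.0695,abs(q[:,1])-.1055);k=abs(a)<.010
            c,e,_=rectfit(P[k],.139,.211,c[:2],c[2])
    # levelness: plane fit of top points
    Q=P[k];A=np.c_[q[k],np.ones(k.sum())];co=np.linalg.lstsq(A,Q[:,2],rcond=None)[0]
    print(n,k.sum(),c[:2].round(4),np.degrees(c[2]).round(2),"rel TCP",(c[:2]-T[:2]).round(4),"slopes deg",np.degrees(co[:2]).round(2),"z",co[2].round(4))
E
python3 go.py .625,-.278,.26 .377,-.02,.255
```

```text
s9 511 [ 0.6224 -0.2724] -16.82 rel TCP [-0.0028  0.0055] slopes deg [-0.94  0.29] z 0.1109
c9 632 [ 0.6211 -0.2721] -16.87 rel TCP [-0.0042  0.0059] slopes deg [-1.54  0.29] z 0.1111
[0.625, -0.278, 0.26] units [ 0.02  2.   -3.01] rows 1.4
[0.377, -0.02, 0.255] units [ 6.98 -8.54 -9.75] rows 5.9
```

Request:
servo_tool(increments="0 0.1 -0.2 0; 0 0.5 -0.7 0; 0 1 -1.5 0; 0 1.5 -2.3 0; 0 1.9 -2.8 0; 0 2 -3 0; 0 2 -3 0")

```text
clock: 20.48
tool_pos: [0.6246, -0.2783, 0.2592]
tool_rot: [[0.293, 0.795, 0.531], [0.956, -0.247, -0.157], [0.006, 0.553, -0.833]]
force: [-0.7, 0.1, -5.1]
gripper_width: 0.011
```

Request:
servo_tool(increments="0.2 -0.2 -0.15 0; 0.8 -0.8 -0.5 0; 1.6 -1.8 -1.1 0; 2.4 -3 -1.9 0; 3.2 -4.3 -2.7 0; 4 -5.6 -3.6 0; 4.8 -6.9 -4.4 0; 5.5 -8.1 -5.2 0; 6.2 -9.1 -5.9 0; 6.7 -9.9 -6.4 0; 6.9 -10.4 -6.7 0; 7 -10.5 -6.75 0")

```text
clock: 21.98
tool_pos: [0.3754, -0.0179, 0.2542]
tool_rot: [[0.291, 0.796, 0.53], [0.957, -0.247, -0.155], [0.007, 0.552, -0.834]]
force: [-0.6, 0.1, -3.3]
gripper_width: 0.0112
```

```bash
python3 st.py; python3 go.py .39,.27,.255 .39,.27,.125; python3 -c "
from h import *
snap('scene','c10')"
```

```text
clock 21.975
qpos [-9.3836, -22.3302, 123.8039, -5.4039, 45.3156, -79.661]
tool_pos [0.3754, -0.0179, 0.2542]
tool_rot [[0.2915, 0.7963, 0.5301], [0.9566, -0.2467, -0.1555], [0.007, 0.5524, -0.8336]]
tilt out 33.53 tilt side(z.l) 0.22 x az-90 -16.95 x elev 0.4
[0.39, 0.27, 0.255] units [11.19 -2.36 -1.51] rows 4.6
[0.39, 0.27, 0.125] units [11.15 -5.23  2.83] rows 5.1
```

View pics/c10.png

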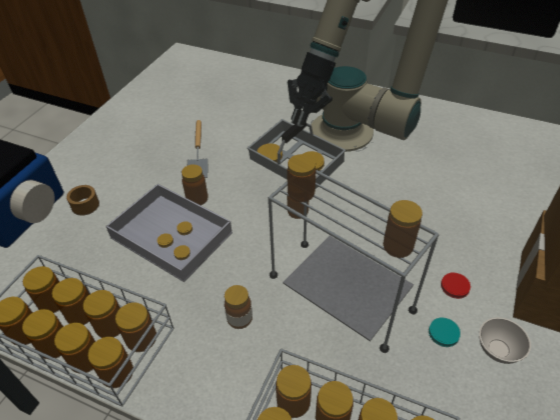

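Request:
servo_tool(increments="0.3 -0.1 0 0; 1 -0.2 -0.15 0; 2 -0.4 -0.3 0; 3.2 -0.7 -0.5 0; 4.5 -1 -0.6 -0.05; 5.8 -1.25 -0.8 -0.1; 7.1 -1.5 -0.95 -0.15; 8.3 -1.75 -1.1 -0.15; 9.4 -2 -1.25 -0.15; 10.3 -2.2 -1.4 -0.15; 10.9 -2.3 -1.5 -0.15; 11.2 -2.36 -1.5 -0.15")

```text
clock: 23.52
tool_pos: [0.3934, 0.2698, 0.2555]
tool_rot: [[0.282, 0.799, 0.53], [0.959, -0.235, -0.156], [-0.0, 0.553, -0.833]]
force: [0.4, -0.8, -3.3]
gripper_width: 0.0109
```

Request:
servo_tool(increments="0 -0.1 0.2 0; 0 -0.4 0.6 0; 0 -0.8 1.3 0; 0 -1.4 2.1 0; 0 -1.95 3 0; 0 -2.4 3.7 0; 0 -2.7 4.15 0; 0 -2.8 4.25 0; 0 -2.8 4.25 0")

```text
clock: 24.65
tool_pos: [0.3934, 0.2681, 0.1284]
tool_rot: [[0.283, 0.799, 0.53], [0.959, -0.235, -0.158], [-0.001, 0.553, -0.833]]
force: [0.3, -0.2, -3.0]
gripper_width: 0.0109
```

```bash
python3 st.py
cat > rel.py <<'E'
from fit import *
from workcell import r
import sys
o=r.get_obs();T=np.array(o["tool_pos"]);tag=sys.argv[1];z=T[2]-.0965+.040 if len(sys.argv)<3 else float(sys.argv[2])
c0=T[:2]+[-.002,.003]; H=np.array([.5905,.2213]);ya=np.radians(-16.18)
for n in("side","scene"):
    snap(n,n+tag)
    (P,)=cl([n+tag],z-.008,z+.006,(c0[0]-.16,c0[0]+.16,c0[1]-.16,c0[1]+.16))
    c=np.array([*c0,np.radians(-16.3)])
    for it in range(4):
        cc,s=np.cos(c[2]),np.sin(c[2]);q=(P[:,:2]-c[:2])@np.array([[cc,-s],[s,cc]])
        a=np.maximum(abs(q[:,0])-.0695,abs(q[:,1])-.1055);k=abs(a)<.010
        c,e,_=rectfit(P[k],.139,.211,c[:2],c[2])
    Q=P[k];A=np.c_[q[k],np.ones(k.sum())];co=np.linalg.lstsq(A,Q[:,2],rcond=None)[0]
    d=c[:2]-H;print(n,k.sum(),c[:2].round(4),"yaw",np.degrees(c[2]).round(2),"relTCP",(c[:2]-T[:2]).round(4),"slopes",np.degrees(co[:2]).round(2),"z",co[2].round(4),
     "in rack mm",(1000*np.array([d@[np.cos(ya),np.sin(ya)],d@[-np.sin(ya),np.cos(ya)]])).round(1))
E
python3 rel.py 11; python3 go.py .577,.222,.127
```

```text
clock 24.65
qpos [49.6466, 7.5101, 121.271, -44.826, 45.9011, 6.6192]
tool_pos [0.3934, 0.2681, 0.1284]
tool_rot [[0.2828, 0.7991, 0.5305], [0.9592, -0.2349, -0.1575], [-0.0013, 0.5534, -0.8329]]
tilt out 33.6 tilt side(z.l) 0.12 x az-90 -16.43 x elev -0.07
side 735 [0.3887 0.2718] yaw -16.41 relTCP [-0.0047  0.0037] slopes [-2.68  0.1 ] z 0.0712 in rack mm [-207.9   -7.7]
scene 463 [0.3899 0.2733] yaw -16.13 relTCP [-0.0035  0.0052] slopes [-0.94  0.3 ] z 0.0714 in rack mm [-207.1   -5.9]
[0.577, 0.222, 0.127] units [0.28 6.24 4.26] rows 3.0
```

View pics/side11.png

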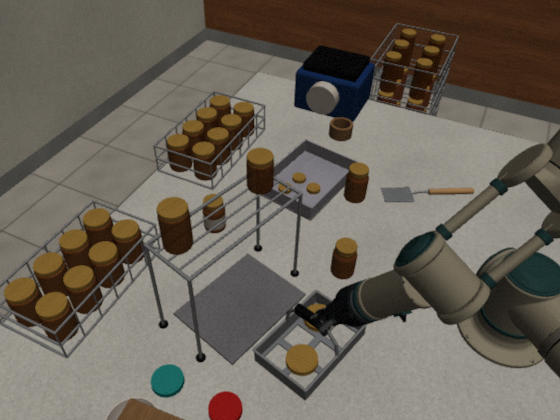

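Request:
servo_tool(increments="0 0.2 0.13 0; 0 0.65 0.44 0; 0.1 1.3 0.88 0; 0.1 2.1 1.45 0; 0.1 3 2.06 0; 0.2 3.9 2.67 0; 0.2 4.75 3.24 0; 0.3 5.45 3.7 0; 0.3 6 4.1 0; 0.3 6.3 4.3 0; 0.3 6.4 4.4 0; 0.3 6.4 4.4 0")

```text
clock: 26.25
tool_pos: [0.5814, 0.2206, 0.1252]
tool_rot: [[0.283, 0.799, 0.53], [0.959, -0.235, -0.158], [-0.001, 0.553, -0.833]]
force: [-0.3, -0.3, -4.3]
gripper_width: 0.011
```

```bash
python3 st.py; python3 rel.py 12;python3 go.py .5946,.2168,.104
```

```text
clock 26.25
qpos [28.2914, 14.8781, 111.4744, -41.6436, 35.9357, -14.756]
tool_pos [0.5814, 0.2206, 0.1252]
tool_rot [[0.2827, 0.7994, 0.5301], [0.9592, -0.2348, -0.1575], [-0.0015, 0.553, -0.8332]]
tilt out 33.58 tilt side(z.l) 0.11 x az-90 -16.42 x elev -0.08
side 638 [0.5766 0.2244] yaw -16.25 relTCP [-0.0048  0.0038] slopes [-2.16  0.26] z 0.0672 in rack mm [-14.2  -0.9]
scene 737 [0.5773 0.2253] yaw -16.26 relTCP [-0.0041  0.0047] slopes [-1.25  0.12] z 0.0676 in rack mm [-13.8   0.2]
[0.5946, 0.2168, 0.104] units [-0.   -0.    1.02] rows 0.4
```

View pics/side12.png

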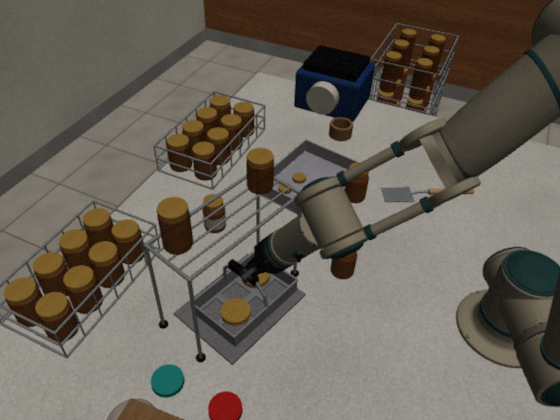

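Request:
servo_tool(increments="0 0 0.2 0; 0 0 0.4 0; 0 0 0.6 0; 0 0 0.8 0; 0 0 0.92 0; 0 0 1 0; 0 0 1 0")

```text
clock: 27.22
tool_pos: [0.5953, 0.2169, 0.1047]
tool_rot: [[0.283, 0.799, 0.531], [0.959, -0.235, -0.157], [-0.001, 0.554, -0.833]]
force: [-0.1, -0.9, -3.0]
gripper_width: 0.0105
```

```bash
python3 st.py; python3 rel.py 13 .046; python3 -c "
from workcell import r
o=r.get_obs();print(o['force'],o['torque'])"
```

```text
clock 27.225
qpos [27.098, 17.0795, 111.9858, -44.1003, 33.2622, -12.6675]
tool_pos [0.5953, 0.2169, 0.1047]
tool_rot [[0.2826, 0.799, 0.5309], [0.9592, -0.2349, -0.1571], [-0.0009, 0.5536, -0.8328]]
tilt out 33.62 tilt side(z.l) 0.14 x az-90 -16.41 x elev -0.05
side 664 [0.5935 0.2198] yaw -16.24 relTCP [-0.0018  0.0029] slopes [-0.74  0.35] z 0.0464 in rack mm [ 3.3 -0.6]
scene 774 [0.5945 0.2207] yaw -16.3 relTCP [-0.0008  0.0038] slopes [0.37 0.35] z 0.0467 in rack mm [4.  0.5]
[-0.24885456 -0.36196822 -3.47304305] [ 0.17230884  0.55265568 -0.01047517]
```

Request:
servo_tool(increments="0 -0.07 0 0; 0 -0.14 0 0; 0 -0.14 0.03 0; 0 -0.14 0.03 0")

```text
clock: 27.82
tool_pos: [0.593, 0.2178, 0.1033]
tool_rot: [[0.282, 0.798, 0.532], [0.959, -0.235, -0.157], [-0.0, 0.555, -0.832]]
force: [-5.1, -0.7, 4.1]
gripper_width: 0.0109
```

```bash
python3 st.py; python3 rel.py 14 .046; python3 -c "
from workcell import r
o=r.get_obs();print(o['force'],o['torque'])"
```

```text
clock 27.825
qpos [27.3428, 17.07, 112.325, -44.6321, 33.1017, -11.8761]
tool_pos [0.593, 0.2178, 0.1033]
tool_rot [[0.2824, 0.7981, 0.5322], [0.9593, -0.2349, -0.1568], [-0.0001, 0.5548, -0.832]]
tilt out 33.7 tilt side(z.l) 0.19 x az-90 -16.41 x elev -0.01
side 670 [0.5921 0.2206] yaw -16.23 relTCP [-0.0008  0.0027] slopes [-0.58  0.35] z 0.0459 in rack mm [ 1.8 -0.3]
scene 797 [0.5932 0.2214] yaw -16.26 relTCP [0.0002 0.0036] slopes [0.54 0.32] z 0.0464 in rack mm [2.6 0.9]
[-4.69853937 -0.78319665  6.41133586] [-0.07097937  0.40210843 -0.0809418 ]
```

Request:
servo_tool(increments="0 0 0 0; 0 0 0 0; 0 0 0 0; 0 0 0 0; 0 0 0 0; 0 0 0 0", gripper=1)

```text
clock: 28.68
tool_pos: [0.5927, 0.2176, 0.1021]
tool_rot: [[0.283, 0.799, 0.531], [0.959, -0.235, -0.157], [-0.001, 0.553, -0.833]]
force: [0.4, -1.0, -0.5]
gripper_width: 0.0855
```

```bash
python3 st.py; python3 -c "
from workcell import r
o=r.get_obs();print(o['force'],o['gripper_width'])
from h import *
snap('wrist','w15')"
```

```text
clock 28.675
qpos [27.3145, 17.1613, 112.363, -44.6203, 33.0634, -11.8798]
tool_pos [0.5927, 0.2176, 0.1021]
tool_rot [[0.2826, 0.7991, 0.5306], [0.9592, -0.2349, -0.1572], [-0.001, 0.5534, -0.8329]]
tilt out 33.6 tilt side(z.l) 0.13 x az-90 -16.42 x elev -0.06
[ 0.43699582 -1.04627718 -0.49088086] 0.08545676449782334
```

View pics/w15.png

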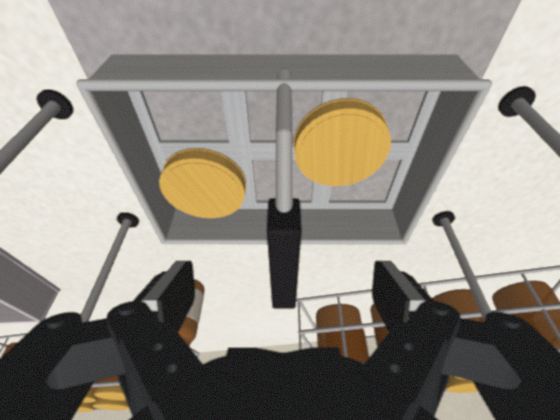

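The sieve is released with both large lids in it, at (203,183) and (343,145), and the bar is free between the open jaws. Next I retreat along the tool axis.

Request:
servo_tool(increments="0 0 -0.6 0; 0 0 -1.6 0; 0 0 -3 0; 0 0 -4.5 0; 0 0 -6 0; 0 -0.5 -7.5 0; 0 -1.5 -8.5 0; 0 -2.5 -9 0; 0 -3 -9.3 0; 0 -3 -9.3 0")

```text
clock: 29.98
tool_pos: [0.4088, 0.2722, 0.2546]
tool_rot: [[0.281, 0.799, 0.531], [0.96, -0.233, -0.156], [-0.001, 0.554, -0.833]]
force: [0.3, -0.2, 0.0]
gripper_width: 0.0854
```

```bash
python3 st.py; sed -i 's/c0=T\[:2\]+\[-.002,.003\]/c0=np.array([.592,.220])/' rel.py; python3 rel.py 16 .046; python3 -c "
from h import *
snap('wrist','w16')"
```

```text
clock 29.975
qpos [48.2704, 0.2722, 108.1082, -34.9657, 60.8119, -10.8981]
tool_pos [0.4088, 0.2722, 0.2546]
tool_rot [[0.2807, 0.7994, 0.5313], [0.9598, -0.2334, -0.156], [-0.0007, 0.5537, -0.8327]]
tilt out 33.62 tilt side(z.l) 0.21 x az-90 -16.3 x elev -0.04
side 781 [0.5918 0.22  ] yaw -16.35 relTCP [ 0.183  -0.0521] slopes [-0.52  0.3 ] z 0.0462 in rack mm [ 1.6 -0.9]
scene 793 [0.593  0.2214] yaw -16.37 relTCP [ 0.1842 -0.0508] slopes [0.43 0.37] z 0.0463 in rack mm [2.4 0.8]
```

View pics/scene16.png

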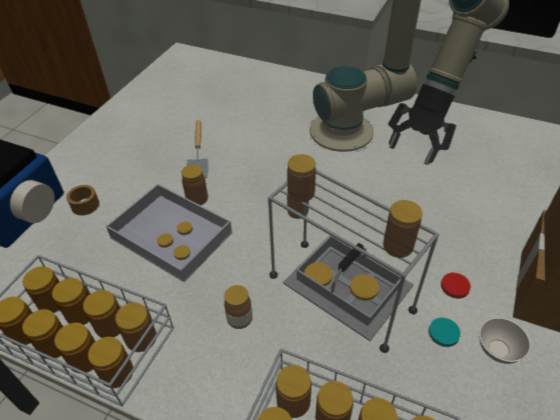

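View pics/side16.png

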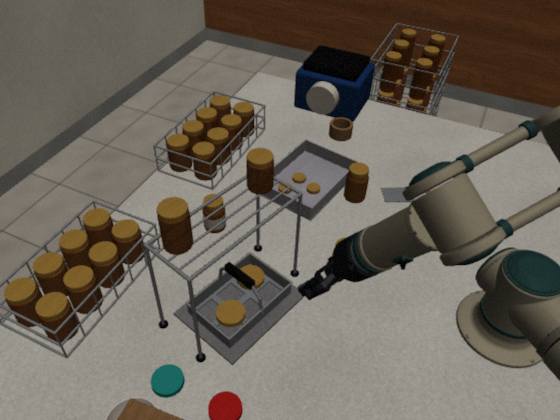

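```bash
python3 -c "
from workcell import r
print(r.hand_in())"
```

```text
the job is handed in; nothing more can be done
None
```

The job is done and handed in at about 30 s of the 72 s allowed. All three small lids are in the tray and both large ones are in the sieve. The sieve is back on its base board under the shelf, released, with the arm clear of it.

**How it went:** The moves cannot tilt the tool directly. I got the 34° tilt by pushing the arm against its reach limit in free space. I then gripped the handle from the robot's side and carried the sieve out past the jars. One shake of about 1.5 s dropped all the small lids. I brought the sieve back the same way and set it down.

**Last checks:**
- **Lids:** the scene picture shows three small lids in the tray and two large ones in the sieve.
- **Sieve position:** it stands about 2 mm from home in x, within 1 mm in y and about 0.2° from square. The side and scene cameras agree on this to within 2 mm.
- **Jars and forces:** the jars look unmoved, but I did not re-measure them. jar_front was partly hidden in the last pictures. No reported wrist force came near the limit; the highest I saw was about 8 N, at set-down.

**One disagreement:** the gripper reported about 11 mm of opening while holding the 16 mm bar, but the grip held throughout.

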